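Hang the gas sampling probes in the sloping drain stand

ROBOT

A 6-joint arm with a two-finger parallel gripper is mounted at the origin on the work surface. World frame = base frame: x ahead of the robot, y to its left, z up, the work surface at z = 0. Lengths are in m, angles in rad, forces in N, time in s.
With the tool pointing down it reaches from about 0.35 to 0.85 m from the base axis. Payload 8.1 kg.
Tool frame: the origin (TCP) lies at the very end of the fingers, on their centre line; the grasp point (between the pads) lies 19 mm behind it; z points along the fingers, y is the line along which they close (so a half turn about z gives the same grasp; the last joint's range is limited). The gripper opens to 93 mm and grips with 3 to 60 N. Pads are 15 mm wide; open, the fingers measure 128 mm over their backs; the gripper's body (75 mm by 188 mm) begins 65 mm behind the grasp point.
Start: joints at [1.216, 0.13, 1.488, -0, 1.523, -0.085], TCP at [0.16, 0.578, 0.219] pointing down, gripper open.
Joint ranges: [-2.96, 2.96], [-0.89, 2.26], [0.02, 2.5], [-1.34, 4.48], [0, 2.73], [-2.66, 2.66]. Speed limits (rad/s): [2.39, 2.39, 2.79, 3.14, 3.14, 3.14].

INTERFACE

Orientations are given as a rotation vector (axis times angle).
In Python, from plant import robot, imaging gives the robot as it stands.
- The arm moves only by the tool jog_arm, never from a script. Its argument "rows" is a list of rows, each a list of 2 entries, a list of its own where there are three numbers: the shift along the tool's x, y, z each as a share of 0.2 m, from -1 to 1, then the turn, a rotation vector about the tool's x, y, z each as a share of pi/2 rad, from -1 to 1. A call has 1 to 5 rows; each row is the pose to reach, as a shift and turn from the pose commanded when the call began, along the tool's axes at that moment; what a row does not reach only later rows make up. A row lasts 1/10 s, in which the tool goes at most 50 mm and 8.59 degrees, less where a joint would pass 70% of its speed; a pose out of reach is approached as far as the arm can. A call with a number of a shift or a turn outside -1 to 1 is refused whole. A call with a gripper value outside its range is refused whole. "hand" is the closure, from -1 (fully open) to 1 (shut), set as the call begins (left out, the last holds). The fingers move at their own pace and stop on an object; "squeeze" is the grip in N (left out, the last holds). Time passes only in rows, so rows that repeat a pose let the fingers close. It gives the time, the measured TCP pose, the force, the opening and the grip force at its end, in the units of the state.
- robot.read_state(): the state, without advancing time (a new reading comes with each control period).
- imaging.read_camera(name): name is "scene" or "top"; returns a dict with "frame" (420x560x3 uint8, red, green, blue), "vertical_fov" (degrees; the focal length in pixels is half the picture's height over the tangent of half this angle, whatever the lens; pixels are square), "cx", "cy" (the principal point, pixels), "k1" (the pictures are not rectified: a ray, as slopes to the right and down, at radius r is drawn at 1 + k1 r^2 times it, then the intrinsics apply), "R" (3x3) and "t" (3): a world point X has camera coordinates R X + t. Camera axes: x right, y down, z forward; pixel columns grow to the right and rows downward; lengths in m; the calibration is good to about 2 mm. A picture is of the moment at which its call begins. There is no depth.
- robot.close_job(): hands the job in; it is judged then, once.
The state is a dict: "t": time; "q": joint angles; "dq": joint speeds; "joint_torque": joint torques, N m; "tool_pos": TCP position; "orientation": TCP orientation; "force": force on the tool from outside, world axes, zero at the start; "wrist_torque": the same for the moment, N m; "opening": finger opening in m; "gripper_force": force on a finger pad.
Only numpy, scipy, OpenCV 4.12 (cv2) and the standard library are available. Lean on these libraries where they do the work, as an engineer would, in place of code of your own. Each camera call takes 0.05 s, during which the arm holds its last target. There are 200 camera calls.

TASK

Move both gas sampling probes from the white rack to the sloping drain stand: the blue-handled one through the hole of the blue guide block, the yellow-handled one through the yellow. Slide each probe gently down, without dropping it, until its steel collar sits fully home on the block, and leave the glassware and the other things on the bench where they are.

Things in the scene. Friction and masses are not known exactly. Their poses are not given: they have to be found in the camera images.
- holder: White rack fixed to the bench, 70 (x) x 200 (y) x 120 mm high: a 12 mm top plate on two end legs. Two 18 mm holes in the top, 110 mm apart along its y, at y = -55 and +55; a probe hangs by its collar in each. Origin at centre of underside, z up.
- stand: Low red wooden base of the sloping drain stand, fixed, 150 (x) x 260 (y) mm, 15 mm thick with 50 mm high end strips. It carries the blue and the yellow guide block, 120 mm apart along its y (at y = -60 and +60, either colour on either side). Origin at the underside, below the line of the guide mouths; its -x side is the one towards the robot.
- blue_probe: Blue-handled probe, loose, 0.1 kg, 176 mm long. From the tip up: steel shaft 14 mm across, 110 mm long (last 14 mm taper to 6 mm), steel collar 34 mm across, 6 mm thick, round blue handle 26 mm across, 60 mm long. Origin at the tip, z towards the handle. At the start it hangs upright in the rack by its collar (collar's underside 120 mm above the bench).
- blue_collar (a point): Point on the axis of the blue probe at the underside of its collar, 110 mm from the tip.
- blue_guide: Blue guide block, fixed on the stand, 56 x 56 x 40 mm, between two aluminium cheeks; a round 18 mm hole runs right through its 40 mm (3 mm chamfer at the mouth, open below). The hole's axis leans 30 degrees from vertical, its upper end towards the guide's +x (away from the robot). Origin 120 mm below the mouth, on the stand's base; z up; yaw as the stand's.
- blue_mouth (a point): Centre of the hole's mouth on the sloping top face of the blue guide (135 mm above the bench).
- blue_end (a point): Point on the hole's axis 110 mm below the blue mouth, where the tip of a fully seated probe lies; the line from here to the mouth is the hole's axis, pointing up and out.
- yellow_probe: Yellow-handled probe, loose, 0.1 kg, 176 mm long. From the tip up: steel shaft 14 mm across, 110 mm long (last 14 mm taper to 6 mm), steel collar 34 mm across, 6 mm thick, round yellow handle 26 mm across, 60 mm long. Origin at the tip, z towards the handle. At the start it hangs upright in the rack by its collar (collar's underside 120 mm above the bench).
- yellow_collar (a point): Point on the axis of the yellow probe at the underside of its collar, 110 mm from the tip.
- yellow_guide: Yellow guide block, fixed on the stand, 56 x 56 x 40 mm, between two aluminium cheeks; a round 18 mm hole runs right through its 40 mm (3 mm chamfer at the mouth, open below). The hole's axis leans 30 degrees from vertical, its upper end towards the guide's +x (away from the robot). Origin 120 mm below the mouth, on the stand's base; z up; yaw as the stand's.
- yellow_mouth (a point): Centre of the hole's mouth on the sloping top face of the yellow guide (135 mm above the bench).
- yellow_end (a point): Point on the hole's axis 110 mm below the yellow mouth, where the tip of a fully seated probe lies; the line from here to the mouth is the hole's axis, pointing up and out.
- amber_bottle: brown glass bottle with a black cap, 64 mm across, 130 mm tall, bystander; origin at centre of underside
- beaker: clear open beaker, 76 mm across, 90 mm tall, bystander; origin at centre of underside
- flask: green glass conical flask, 72 mm across, 115 mm tall, bystander; origin at centre of underside
- jar: small glass jar with a white lid, 56 mm across, 60 mm tall, bystander; origin at centre of underside
- wrench: steel wrench lying flat, 160 mm long, bystander; origin at middle of underside
- dish: white porcelain dish, 90 mm across, 30 mm tall, bystander; origin at centre of underside

How it is judged:
At the end, for the whole second after the job is handed in: Each probe is through the guide of its own colour with its collar home: the underside of the collar within 7 mm of the mouth's centre and the tip within 18 mm of the end point 110 mm down the hole's axis, at rest (below 0.02 m/s) (distance between blue_collar and blue_mouth below 0.007 m and distance between blue_probe and blue_end below 0.018 m and linear speed of each of blue_probe, yellow_probe below 0.02 m/s and distance between yellow_collar and yellow_mouth below 0.007 m and distance between yellow_probe and yellow_end below 0.018 m); the robot touches nothing.
It fails at once if the blue probe is dropped into its guide (over 0.4 m/s with its tip more than 10 mm inside) (distance between blue_probe and blue_end below 0.1 m and linear speed of blue_probe above 0.4 m/s).
It fails at once if the yellow probe is dropped into its guide (over 0.4 m/s with its tip more than 10 mm inside) (distance between yellow_probe and yellow_end below 0.1 m and linear speed of yellow_probe above 0.4 m/s).
It fails at once if a bystander is pushed more than 30 mm from its place (distance of any of amber_bottle, beaker, flask, jar, wrench, dish from where it was at the start of the episode above 0.03 m).
It also fails if it takes over 67 s, if anything falls off the work surface, if the arm or the gripper's body presses on something with over 40 N, if the wrist force passes 120 N, or if a joint passes its speed limit or range.

## Working session

There is one attempt and no reset: what is moved stays moved. The work goes in short steps, Python scripts to look and compute and a tool call to move; the robot and the scene stay as the last step left them, time stands still between calls to the robot, and variables do not carry over. Pictures are saved under pics/ and viewed, at most 10 in all, crops included, and the job is handed in when it is done.

Besides the shell and the picture viewer there is one more tool, called after "Emit:" by a JSON object that holds its "op" and its "data", one argument or row to a line. jog_arm: Moves the arm, as the interface text tells. Its arguments: {"type":"object","properties":{"rows":{"type":"array"},"hand":{"type":"number"},"squeeze":{"type":"number"}},"required":["rows"]}

```bash
mkdir -p pics; ls; python3 - <<'E'
from plant import robot, imaging
import cv2
for n in("scene","top"):
    c=imaging.read_camera(n); cv2.imwrite(f"pics/{n}0.png",c["frame"][:,:,::-1])
    print(n,{k:v for k,v in c.items() if k!="frame"})
print(robot.read_state())
E
```

```text
pics
scene {'vertical_fov': 42.46954717747976, 'cx': 275.1508548382881, 'cy': 217.88069143732338, 'k1': -0.11477200798211716, 'R': array([[-0.72911988,  0.68419585, -0.01613208],
       [ 0.48639912,  0.50146559, -0.71550553],
       [-0.48145623, -0.52953593, -0.69842078]]), 't': array([ 0.38643168, -0.17168137,  1.98614288])}
top {'vertical_fov': 51.54199694594952, 'cx': 277.27815858618396, 'cy': 204.5890948433341, 'k1': -0.0754185580123652, 'R': array([[ 0.00494778, -0.99998455, -0.00253402],
       [-0.9911152 , -0.00456705, -0.13292785],
       [ 0.13291422,  0.00316921, -0.99112248]]), 't': array([-0.00689344,  0.53016101,  1.39215137])}
{'t': 0.1, 'q': array([ 1.21562047e+00,  1.31052490e-01,  1.48917580e+00,  4.70019923e-06,
        1.52300535e+00, -8.54307499e-02]), 'dq': array([ 0.00042039, -0.00134628, -0.00285543,  0.00168201, -0.00092596,
        0.00074624]), 'joint_torque': array([ 9.58988712e-04, -5.61341107e+01, -4.93097126e+01,  7.69803068e-02,
        2.92251573e-02, -1.10582214e-04]), 'tool_pos': array([0.15970609, 0.57781977, 0.21770918]), 'orientation': array([-4.22382580e-01, -3.11270128e+00,  2.51345193e-03]), 'force': array([ 0.32749188, -0.20157635,  0.0868965 ]), 'wrist_torque': array([-0.01125411, -0.00836132,  0.01115918]), 'gripper_force': 0.0, 'opening': 0.09287495622068646}
```

View pics/scene0.png

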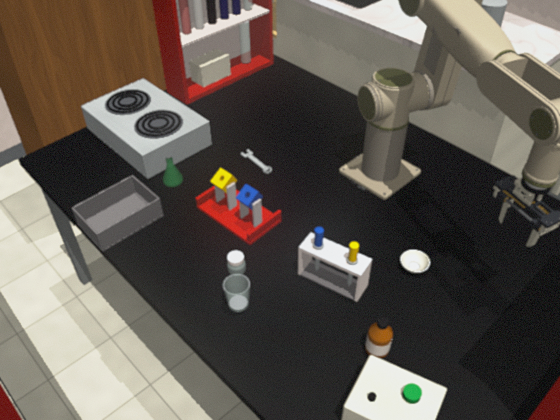

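View pics/top0.png

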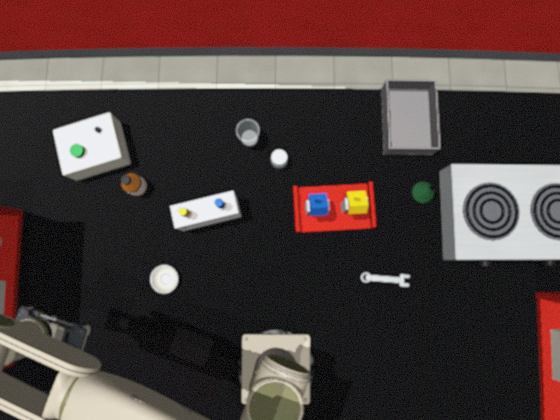

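The scene view shows the rack with the blue probe at (319,237) and the yellow at (354,252), and the guides at (249,196) and (222,180). The top view shows the probes at (220,203) and (184,212), and the guides at (317,205) and (357,202). I'll enlarge both for precise points.

```bash
python3 - <<'E'
import cv2,numpy as np
s=cv2.imread("pics/scene0.png");t=cv2.imread("pics/top0.png")
z=lambda im,x0,y0,w,h,k:cv2.resize(im[y0:y0+h,x0:x0+w],None,fx=k,fy=k,interpolation=cv2.INTER_CUBIC)
# top: stand x288-388,y175-240 ; rack x163-248,y185-235 ; 
a=np.zeros((600,800,3),np.uint8)
a[:300,:400]=z(t,285,170,100,75,4);a[:300,400:]=z(t,155,170,100,75,4)
a[300:,:400]=z(s,190,165,100,75,4);a[300:,400:]=z(s,290,222,100,75,4)
cv2.imwrite("pics/crop0.png",a)
E
```

```text
(no output)
```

View pics/crop0.png

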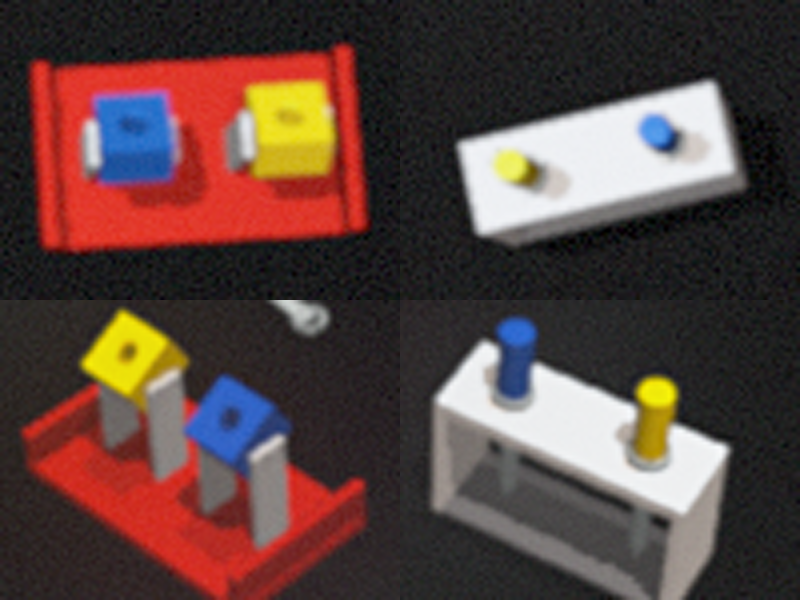

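The enlarged crops show all four hole and handle positions clearly. I'll fit the stand and rack poses to picked corners in both views.

```bash
cat >h.py <<'E'
import numpy as np
from scipy.spatial.transform import Rotation as Ro
from plant import robot, imaging
def proj(c,X):
    p=np.atleast_2d(X)@np.asarray(c["R"]).T+c["t"]; s=p[:,:2]/p[:,2:]
    s=s*(1+c["k1"]*(s**2).sum(1,keepdims=True)); f=210/np.tan(np.radians(c["vertical_fov"])/2)
    return s*f+[c["cx"],c["cy"]]
def place(p,L):  # p=x,y,yaw
    return Ro.from_euler("z",p[2]).apply(np.atleast_2d(L))+[p[0],p[1],0]
def move(pos,R,st=None):
    """tool-frame move (in shares) from the measured pose to target"""
    st=st or robot.read_state(); R0=Ro.from_rotvec(st["orientation"])
    sh=R0.inv().apply(np.asarray(pos)-st["tool_pos"])/.2
    tu=(R0.inv()*R).as_rotvec()/(np.pi/2)
    print("pos",st["tool_pos"].round(4),"shift",sh.round(4),"turn",tu.round(4),"F",st["force"].round(1),"open",round(st["opening"],4),"t",round(st["t"],2))
E
cat >fit.py <<'E'
from h import *
from scipy.optimize import least_squares
C={n:imaging.read_camera(n) for n in("top","scene")}
# crop origins: TL top stand, TR top rack, BL scene stand, BR scene rack
O={"TL":("top",285,170,0,0),"TR":("top",155,170,400,0),"BL":("scene",190,165,0,300),"BR":("scene",290,222,400,300)}
def px(k,x,y): c,x0,y0,u,v=O[k]; return c,np.array([x0+(x-u)/4-.375,y0+(y-v)/4-.375])
a=np.radians(30); u=np.array([np.cos(a),0,-np.sin(a)]); yv=np.array([0,1,0])
def fc(y,sx,sy): return np.array([0,y,.135])+sx*.028*u+sy*.028*yv
def stand(sg): # sg=+1: blue at y=+60
    b,w=.06*sg,-.06*sg
    return [("TL",133,125,[0,b,.135]),("BL",230,418,[0,b,.135]),("TL",290,117,[0,w,.135]),("BL",127,352,[0,w,.135]),
     ("TL",95,95,fc(b,1,1)),("TL",170,95,fc(b,1,-1)),("TL",246,85,fc(w,1,1)),("TL",324,81,fc(w,1,-1)),
     ("BL",122,310,fc(w,-1,-1)),("BL",188,360,fc(w,-1,1)),("BL",82,362,fc(w,1,-1)),
     ("BL",222,375,fc(b,-1,-1)),("BL",288,430,fc(b,-1,1)),("BL",187,425,fc(b,1,-1))]
base=[("TL",30,62,[.075,.13,.05]),("TL",352,44,[.075,-.13,.05]),("TL",42,250,[-.075,.13,.05]),("TL",369,230,[-.075,-.13,.05])]
rack=[("TR",457,143,[.035,.1,.12]),("TR",713,80,[.035,-.1,.12]),("TR",478,237,[-.035,.1,.12]),
 ("BR",486,340,[-.035,-.1,.12]),("BR",727,448,[-.035,.1,.12]),("BR",685,515,[.035,.1,.12]),("BR",433,398,[.035,-.1,.12]),
 ("TR",656,130,[0,-.055,.186]),("BR",517,328,[0,-.055,.186]),("TR",516,163,[0,.055,.186]),("BR",657,390,[0,.055,.186])]
def fit(pts,x0,mask=None):
    def r(p): return np.concatenate([proj(C[px(k,x,y)[0]],place(p,L))[0]-px(k,x,y)[1] for k,x,y,L in pts])
    s=least_squares(r,x0,loss="soft_l1"); print(s.x.round(4)); print(r(s.x).reshape(-1,2).round(1).tolist()); return s.x
s=fit(stand(1)+base,[.5,-.1,0]); r=fit(rack,[.5,.3,0])
fit(stand(1)[:4],s)
print("mouth b,y",place(s,[[0,.06,.135],[0,-.06,.135]]).round(4).tolist()); print("probes b,y",place(r,[[0,-.055,.12],[0,.055,.12]]).round(4).tolist())
for k in (0,1): # free triangulation check
  for q in (stand(1)[2*k:2*k+2],rack[7+2*k:9+2*k]):
    z=least_squares(lambda X:np.concatenate([proj(C[px(kk,x,y)[0]],X)[0]-px(kk,x,y)[1] for kk,x,y,_ in q]),[.5,0,.13]).x; print("tri",z.round(4))
E
python3 fit.py
```

```text
[ 0.5314 -0.1889  0.0603]
[[0.1, 0.3], [-0.1, -0.4], [-0.1, 0.2], [-0.0, -0.3], [-0.3, 1.2], [-1.1, 0.2], [0.5, 1.6], [-1.1, 1.6], [0.6, -0.2], [-4.3, -5.5], [0.4, 0.3], [0.9, -0.6], [-3.1, -6.5], [-0.7, 1.0], [0.6, -1.8], [-0.9, -1.5], [0.4, -3.0], [-1.3, -2.6]]
[0.5034 0.2226 0.2407]
[[1.1, 0.4], [-0.2, 1.2], [0.4, -1.2], [-0.6, 0.1], [0.1, 0.0], [-0.5, -0.5], [0.4, 0.3], [-0.5, -0.0], [-0.1, 0.4], [-1.9, 0.4], [-0.2, 0.1]]
[ 0.5322 -0.1884  0.0581]
[[-0.1, 0.1], [-0.2, -0.2], [-0.3, -0.0], [-0.1, -0.2]]
mouth b,y [[0.5278, -0.1291, 0.135], [0.535, -0.2488, 0.135]]
probes b,y [[0.5165, 0.1692, 0.12], [0.4903, 0.276, 0.12]]
tri [ 0.5286 -0.1284  0.1344]
tri [0.5159 0.1681 0.1864]
tri [ 0.5355 -0.249   0.1339]
tri [0.4899 0.2731 0.1839]
```

Residuals are consistent: the free triangulation gives z = 0.134 and 0.186, as expected. Next I'll plan the approach to the blue probe.

```bash
cat >>h.py <<'E'
def rot(y,z):
    y=np.array(y,float);z=np.array(z,float);z/=np.linalg.norm(z);y-=z*(y@z);y/=np.linalg.norm(y)
    return Ro.from_matrix(np.c_[np.cross(y,z),y,z])
RY,SY=.241,.059
Rr=rot([-np.sin(RY),np.cos(RY),0],[0,0,-1])
AX=np.array([.5*np.cos(SY),.5*np.sin(SY),.866])
Rs=rot([-np.sin(SY),np.cos(SY),0],-AX)
Rv=rot([-np.sin(SY),np.cos(SY),0],[0,0,-1])
MB=np.array([.5283,-.1287,.135]);MY=np.array([.5352,-.2489,.135])
PB=np.array([.5161,.1685,0]);PY=np.array([.4900,.2748,0])
def plan(w):
    st=robot.read_state()
    for p,R in w:
        move(p,R,st); st=dict(st,tool_pos=np.array(p),orientation=R.as_rotvec())
E
python3 - <<'E'
from h import *
plan([((.27,.45,.26),Rr),((.40,.30,.26),Rr),((*PB[:2],.26),Rr),((*PB[:2],.139),Rr)])
E
```

```text
pos [0.1598 0.578  0.218 ] shift [-0.7018 -0.4701 -0.2096] turn [-7.000e-04 -3.000e-04 -3.251e-01] F [ 0.7 -0.1 -0.7] open 0.0931 t 0.2
pos [0.27 0.45 0.26] shift [-0.4522 -0.8835 -0.    ] turn [ 0. -0. -0.] F [ 0.7 -0.1 -0.7] open 0.0931 t 0.2
pos [0.4  0.3  0.26] shift [-0.4068 -0.777  -0.    ] turn [ 0. -0. -0.] F [ 0.7 -0.1 -0.7] open 0.0931 t 0.2
pos [0.5161 0.1685 0.26  ] shift [-0.    -0.     0.605] turn [ 0. -0. -0.] F [ 0.7 -0.1 -0.7] open 0.0931 t 0.2
```

Emit:
{"op": "jog_arm", "data": {
  "rows": [
    [[-0.7, -0.47, -0.21], [0, 0, -0.325]],
    [[-0.7, -0.47, -0.21], [0, 0, -0.325]],
    [[-0.7, -0.47, -0.21], [0, 0, -0.325]],
    [[-0.7, -0.47, -0.21], [0, 0, -0.325]],
    [[-0.7, -0.47, -0.21], [0, 0, -0.325]]
  ],
  "hand": -1,
  "squeeze": 25
}}

```text
t: 0.7
tool_pos: [0.2724, 0.4486, 0.2622]
orientation: [-0.375, 3.117, 0.001]
force: [-0.3, 0.3, 0.7]
opening: 0.0936
gripper_force: 0.0
```

Emit:
{"op": "jog_arm", "data": {
  "rows": [
    [[-0.45, -0.88, 0], [0, 0, 0]],
    [[-0.45, -0.88, 0], [0, 0, 0]],
    [[-0.45, -0.88, 0], [0, 0, 0]],
    [[-0.45, -0.88, 0], [0, 0, 0]],
    [[-0.45, -0.88, 0], [0, 0, 0]]
  ]
}}

```text
t: 1.2
tool_pos: [0.4018, 0.2974, 0.2601]
orientation: [-0.367, 3.12, -0.003]
force: [-1.5, -0.1, 0.3]
opening: 0.0932
gripper_force: 0.0
```

Emit:
{"op": "jog_arm", "data": {
  "rows": [
    [[-0.4, -0.75, 0], [0, 0, 0]],
    [[-0.4, -0.75, 0], [0, 0, 0]],
    [[-0.4, -0.75, 0], [0, 0, 0]],
    [[-0.4, -0.75, 0], [0, 0, 0]],
    [[-0.4, -0.75, 0], [0, 0, 0]]
  ]
}}

```text
t: 1.7
tool_pos: [0.5136, 0.1733, 0.2598]
orientation: [0.371, -3.118, 0.0]
force: [0.4, 1.0, -0.0]
opening: 0.0927
gripper_force: 0.0
```

```bash
python3 - <<'E'
from h import *
plan([((*PB[:2],.26),Rr),((*PB[:2],.139),Rr)])
E
```

```text
pos [0.5136 0.1733 0.2598] shift [-0.0067 -0.0265 -0.0012] turn [-0.0001 -0.0007 -0.0026] F [ 0.4  1.  -0. ] open 0.0927 t 1.7
pos [0.5161 0.1685 0.26  ] shift [-0.    -0.     0.605] turn [ 0. -0. -0.] F [ 0.4  1.  -0. ] open 0.0927 t 1.7
```

Emit:
{"op": "jog_arm", "data": {
  "rows": [
    [[-0.007, -0.027, 0.2], [0, 0, 0]],
    [[-0.007, -0.027, 0.4], [0, 0, 0]],
    [[-0.007, -0.027, 0.604], [0, 0, 0]],
    [[-0.007, -0.027, 0.604], [0, 0, 0]],
    [[-0.007, -0.027, 0.604], [0, 0, 0]]
  ]
}}

```text
t: 2.2
tool_pos: [0.5141, 0.1708, 0.14]
orientation: [0.379, -3.117, -0.0]
force: [0.2, 0.3, 0.1]
opening: 0.093
gripper_force: 0.0
```

Emit:
{"op": "jog_arm", "data": {
  "rows": [
    [[0, 0, 0], [0, 0, 0]],
    [[0, 0, 0], [0, 0, 0]],
    [[0, 0, 0], [0, 0, 0]],
    [[0, 0, 0], [0, 0, 0]],
    [[0, 0, 0], [0, 0, 0]]
  ],
  "hand": 1,
  "squeeze": 25
}}

```text
t: 2.7
tool_pos: [0.5156, 0.1694, 0.1404]
orientation: [-0.377, 3.118, 0.0]
force: [-0.9, -0.0, -0.9]
opening: 0.0576
gripper_force: 0.0
```

Emit:
{"op": "jog_arm", "data": {
  "rows": [
    [[0, 0, 0], [0, 0, 0]],
    [[0, 0, 0], [0, 0, 0]],
    [[0, 0, 0], [0, 0, 0]]
  ]
}}

```text
t: 3.0
tool_pos: [0.5152, 0.1694, 0.1397]
orientation: [0.377, -3.119, 0.0]
force: [0.1, 0.6, -0.7]
opening: 0.0339
gripper_force: 0.0
```

```bash
python3 - <<'E'
from h import *
import cv2
s=imaging.read_camera("scene")["frame"];t=imaging.read_camera("top")["frame"]
z=lambda im,x0,y0,w,h,k:cv2.resize(im[y0:y0+h,x0:x0+w],None,fx=k,fy=k,interpolation=cv2.INTER_CUBIC)
cv2.imwrite("pics/g1.png",np.hstack([z(s,270,190,100,100,4),z(t,160,160,100,100,4)])[:,:,::-1])
plan([((*PB[:2],.139),Rr)])
E
```

```text
pos [0.5152 0.1695 0.1398] shift [-0.0033 -0.0057  0.0038] turn [ 0.0001 -0.0001 -0.0002] F [-0.9  0.9 -1.6] open 0.0259 t 3.1
```

View pics/g1.png

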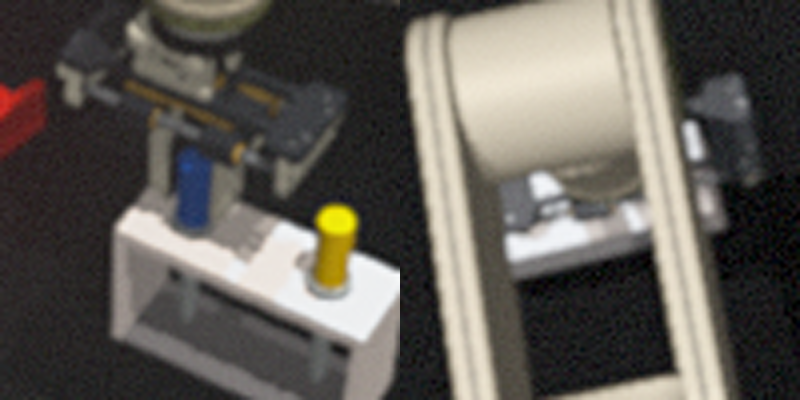

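The blue handle sits between the pads (crop 192,190), with an opening of 26 mm, so it is gripped. Plan the lift and carry.

```bash
python3 - <<'E'
from h import *
p=robot.read_state()["tool_pos"]
pre=MB+AX*(.015+.1297)
print(pre)
plan([((p[0],p[1],.33),Rr),((.55,.0,.33),Rv),((pre+[0,0,.05]),Rs),(pre,Rs)])
E
```

```text
[ 0.60052411 -0.12443383  0.2603102 ]
pos [0.5152 0.1695 0.1398] shift [ 2.000e-04  1.000e-04 -9.512e-01] turn [ 0.0001 -0.0001 -0.0002] F [-0.9  0.9 -1.6] open 0.0259 t 3.1
pos [0.5152 0.1695 0.33  ] shift [ 0.0332 -0.8644 -0.    ] turn [ 0.     -0.      0.1159] F [-0.9  0.9 -1.6] open 0.0259 t 3.1
pos [0.55 0.   0.33] shift [-0.2155 -0.636   0.0984] turn [-0.      0.3333  0.    ] F [-0.9  0.9 -1.6] open 0.0259 t 3.1
pos [ 0.6005 -0.1244  0.3103] shift [-0.125  -0.      0.2165] turn [ 0. -0.  0.] F [-0.9  0.9 -1.6] open 0.0259 t 3.1
```

Emit:
{"op": "jog_arm", "data": {
  "rows": [
    [[0, 0, 0], [0, 0, 0]],
    [[0, 0, 0], [0, 0, 0]]
  ]
}}

```text
t: 3.3
tool_pos: [0.5152, 0.1694, 0.1397]
orientation: [0.377, -3.119, -0.0]
force: [-1.2, 0.3, -0.9]
opening: 0.0258
gripper_force: 25.0
```

Emit:
{"op": "jog_arm", "data": {
  "rows": [
    [[0, 0, -0.1], [0, 0, 0]],
    [[0, 0, -0.3], [0, 0, 0]],
    [[0, 0, -0.5], [0, 0, 0]],
    [[0, 0, -0.7], [0, 0, 0]],
    [[0, 0, -0.95], [0, 0, 0]]
  ]
}}

```text
t: 3.8
tool_pos: [0.5143, 0.1691, 0.3297]
orientation: [0.377, -3.116, 0.001]
force: [-0.2, 0.6, -1.6]
opening: 0.0257
gripper_force: 25.0
```

Emit:
{"op": "jog_arm", "data": {
  "rows": [
    [[0.01, -0.2, 0], [0, 0, 0.03]],
    [[0.02, -0.4, 0], [0, 0, 0.06]],
    [[0.03, -0.65, 0], [0, 0, 0.116]],
    [[0.033, -0.864, 0], [0, 0, 0.116]],
    [[0.033, -0.864, 0], [0, 0, 0.116]]
  ]
}}

```text
t: 4.3
tool_pos: [0.5504, -0.0049, 0.3291]
orientation: [0.083, -3.139, 0.003]
force: [-0.5, 0.0, -2.1]
opening: 0.0259
gripper_force: 25.0
```

Emit:
{"op": "jog_arm", "data": {
  "rows": [
    [[-0.05, -0.15, 0.02], [0, 0.07, 0]],
    [[-0.1, -0.3, 0.04], [0, 0.14, 0]],
    [[-0.15, -0.45, 0.07], [0, 0.22, 0]],
    [[-0.19, -0.6, 0.09], [0, 0.29, 0]],
    [[-0.215, -0.636, 0.098], [0, 0.333, 0]]
  ]
}}

```text
t: 4.8
tool_pos: [0.6004, -0.1266, 0.3066]
orientation: [0.073, -2.609, 0.019]
force: [0.0, -0.8, -2.1]
opening: 0.0255
gripper_force: 25.0
```

Emit:
{"op": "jog_arm", "data": {
  "rows": [
    [[0, 0, 0], [0, 0, 0]],
    [[0, 0, 0], [0, 0, 0]]
  ]
}}

```text
t: 5.0
tool_pos: [0.6007, -0.1236, 0.3085]
orientation: [0.078, -2.617, 0.02]
force: [-0.9, -0.5, 0.0]
opening: 0.0256
gripper_force: 25.0
```

```bash
cat >look.py <<'E'
import sys
from h import *
import cv2
# predicted tip/collar pixels assuming probe on tool axis, and picture
name,out=sys.argv[1],sys.argv[2]; x0,y0=int(sys.argv[3]),int(sys.argv[4])
d=float(sys.argv[5]) if len(sys.argv)>5 else .1297
c=imaging.read_camera(name); st=robot.read_state(); z=Ro.from_rotvec(st["orientation"]).apply([0,0,1])
P=st["tool_pos"]+z*np.array([[d],[d-.11]])
print("tip,collar px in crop",((proj(c,P)-[x0,y0]+.5)*6).round(1).tolist(), "mouths",((proj(c,[MB,MY])-[x0,y0]+.5)*6).round(1).tolist())
im=c["frame"][y0:y0+100,x0:x0+130,::-1]
cv2.imwrite(f"pics/{out}.png",cv2.resize(im,None,fx=6,fy=6,interpolation=cv2.INTER_CUBIC))
E
python3 look.py scene b1 185 120
python3 - <<'E'
from h import *
pre=MB+AX*(.015+.1297); plan([(pre,Rs),(MB+AX*.1197,Rs)])
E
```

```text
tip,collar px in crop [[358.3, 362.2], [266.3, 265.5]] mouths [[374.8, 446.2], [220.8, 346.9]]
pos [ 0.6007 -0.1234  0.311 ] shift [-0.1251 -0.0049  0.2205] turn [-0.0003  0.0022  0.0003] F [-0.5  0.3 -0.1] open 0.0257 t 5.05
pos [ 0.6005 -0.1244  0.2603] shift [-0.     0.     0.125] turn [ 0. -0.  0.] F [-0.5  0.3 -0.1] open 0.0257 t 5.05
```

View pics/b1.png

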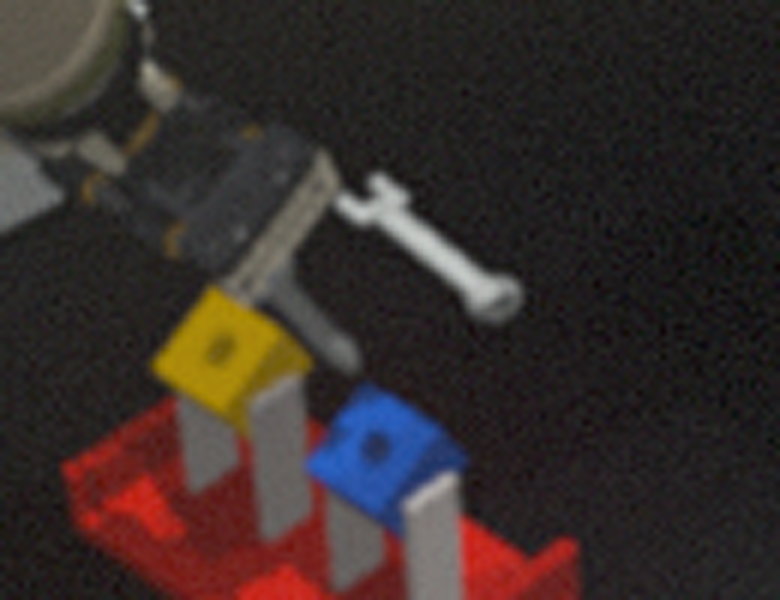

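The probe tip shows at about (350,369) in the crop against a prediction of (358,362), so it hangs about 3 mm to the far side of the tool axis. The mouth shows at (377,447), as predicted. I'll correct by about 2.5 mm while moving to the mouth.

Emit:
{"op": "jog_arm", "data": {
  "rows": [
    [[-0.04, -0.005, 0.06], [0, 0, 0]],
    [[-0.08, -0.005, 0.12], [0, 0, 0]],
    [[-0.113, -0.005, 0.2], [0, 0, 0]],
    [[-0.113, -0.005, 0.24], [0, 0, 0]],
    [[-0.113, -0.005, 0.24], [0, 0, 0]]
  ]
}}

```text
t: 5.55
tool_pos: [0.5948, -0.1252, 0.2561]
orientation: [0.077, -2.616, 0.02]
force: [0.2, 0.2, -1.4]
opening: 0.0259
gripper_force: 25.0
```

```bash

python3 look.py scene b2 185 120
python3 - <<'E'
from h import *
plan([(MB+AX*.1297,Rs),(MB+AX*.1197,Rs)])
E
```

```text
tip,collar px in crop [[370.2, 433.7], [280.6, 344.1]] mouths [[374.8, 446.2], [220.8, 346.9]]
pos [ 0.5952 -0.1253  0.2572] shift [-0.0154  0.0026  0.0484] turn [ 0.0002  0.0001 -0.    ] F [-0.3 -0.5 -1.3] open 0.0259 t 5.6
pos [ 0.593  -0.1249  0.2473] shift [0.   0.   0.05] turn [ 0. -0.  0.] F [-0.3 -0.5 -1.3] open 0.0259 t 5.6
```

View pics/b2.png

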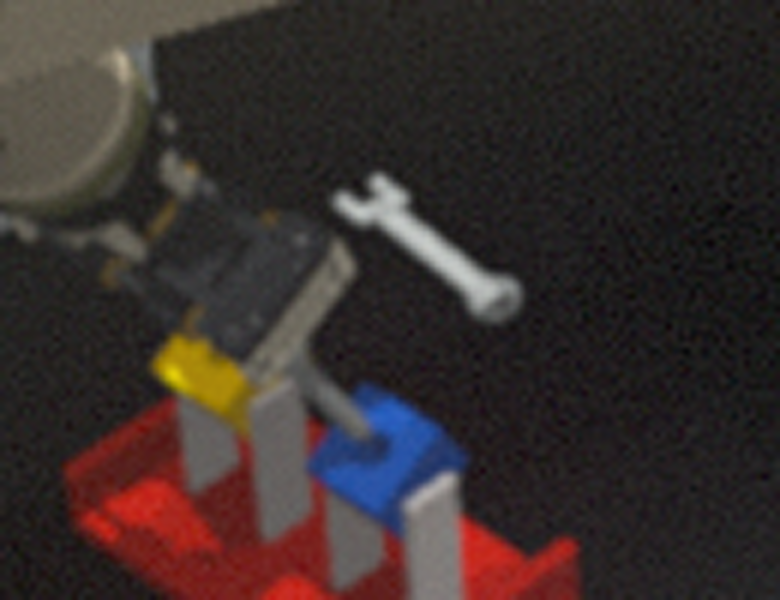

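The tip is at (366,433), heading for the hole at (377,447). Insert gently.

Emit:
{"op": "jog_arm", "data": {
  "rows": [
    [[0, 0.002, 0.03], [0, 0, 0]],
    [[0, 0.002, 0.06], [0, 0, 0]],
    [[0, 0.002, 0.09], [0, 0, 0]],
    [[0, 0.002, 0.1], [0, 0, 0]]
  ]
}}

```text
t: 6.0
tool_pos: [0.5856, -0.1259, 0.2393]
orientation: [0.077, -2.617, 0.02]
force: [-0.1, -0.1, -1.3]
opening: 0.0256
gripper_force: 25.0
```

```bash
cat >ax.py <<'E'
from h import *
import sys
M={"b":MB,"y":MY}[sys.argv[1]]; st=robot.read_state(); R=Ro.from_rotvec(st["orientation"])
e=R.inv().apply(st["tool_pos"]-M); print("tool-frame TCP-mouth mm",(e*1e3).round(1),"F tool",R.inv().apply(st["force"]).round(1),"T",st["wrist_torque"].round(2),"turn err",((R.inv()*Rs).as_rotvec()*57.3).round(2),"open",st["opening"],"t",st["t"])
E
python3 ax.py b
```

```text
tool-frame TCP-mouth mm [   2.5   -0.5 -119. ] F tool [-0.6 -0.1  1.2] T [ 0.04 -0.36  0.  ] turn err [ 0.03 -0.02 -0.02] open 0.025612283143532415 t 6.0
```

Emit:
{"op": "jog_arm", "data": {
  "rows": [
    [[0, 0, 0.03], [0, 0, 0]],
    [[0, 0, 0.06], [0, 0, 0]],
    [[0, 0, 0.09], [0, 0, 0]],
    [[0, 0, 0.12], [0, 0, 0]],
    [[0, 0, 0.12], [0, 0, 0]]
  ]
}}

```text
t: 6.5
tool_pos: [0.5735, -0.1265, 0.2182]
orientation: [0.077, -2.616, 0.02]
force: [1.4, -0.3, -2.2]
opening: 0.0252
gripper_force: 25.0
```

```bash
python3 ax.py b
```

```text
tool-frame TCP-mouth mm [  2.5  -0.4 -94.7] F tool [-2.3 -0.4  1.2] T [ 0.12 -0.65  0.06] turn err [ 0.04 -0.05 -0.01] open 0.025207025636512233 t 6.5
```

Emit:
{"op": "jog_arm", "data": {
  "rows": [
    [[-0.004, 0, 0.03], [0, 0, 0]],
    [[-0.006, 0, 0.06], [0, 0, 0]],
    [[-0.006, 0, 0.09], [0, 0, 0]],
    [[-0.006, 0, 0.12], [0, 0, 0]],
    [[-0.006, 0, 0.15], [0, 0, 0]]
  ]
}}

```text
t: 7.0
tool_pos: [0.5598, -0.1274, 0.1921]
orientation: [0.077, -2.617, 0.02]
force: [0.2, 0.8, -0.4]
opening: 0.026
gripper_force: 25.0
```

```bash
python3 ax.py b
```

```text
tool-frame TCP-mouth mm [  1.3  -0.6 -65.2] F tool [-0.4  0.8  0.2] T [ 0.05 -0.36 -0.03] turn err [ 0.02  0.01 -0.02] open 0.025967783983057387 t 7.0
```

Emit:
{"op": "jog_arm", "data": {
  "rows": [
    [[0, 0, 0.04], [0, 0, 0]],
    [[0, 0, 0.08], [0, 0, 0]],
    [[0, 0, 0.12], [0, 0, 0]],
    [[0, 0, 0.16], [0, 0, 0]],
    [[0, 0, 0.19], [0, 0, 0]]
  ]
}}

```text
t: 7.5
tool_pos: [0.5406, -0.1285, 0.159]
orientation: [0.077, -2.617, 0.02]
force: [0.6, -0.1, -2.2]
opening: 0.0258
gripper_force: 25.0
```

```bash
python3 ax.py b
```

```text
tool-frame TCP-mouth mm [  1.3  -0.5 -26.9] F tool [-1.6 -0.1  1.6] T [ 0.1  -0.39 -0.07] turn err [ 0.02 -0.01 -0.02] open 0.025797198855314323 t 7.5
```

Approach contact slowly.

Emit:
{"op": "jog_arm", "data": {
  "rows": [
    [[0, 0, 0.01], [0, 0, 0]],
    [[0, 0, 0.02], [0, 0, 0]],
    [[0, 0, 0.03], [0, 0, 0]],
    [[0, 0, 0.03], [0, 0, 0]]
  ]
}}

```text
t: 7.9
tool_pos: [0.5383, -0.1287, 0.1545]
orientation: [0.077, -2.618, 0.021]
force: [-0.1, -0.6, -1.1]
opening: 0.0255
gripper_force: 25.0
```

```bash
python3 ax.py b
```

```text
tool-frame TCP-mouth mm [  1.1  -0.6 -21.9] F tool [-0.4 -0.6  1. ] T [ 0.07 -0.45  0.03] turn err [ 0.01  0.04 -0.02] open 0.025534005144454183 t 7.9
```

Emit:
{"op": "jog_arm", "data": {
  "rows": [
    [[0, 0, 0.005], [0, 0, 0]],
    [[0, 0, 0.01], [0, 0, 0]],
    [[0, 0, 0.015], [0, 0, 0]],
    [[0, 0, 0.015], [0, 0, 0]]
  ]
}}

```text
t: 8.3
tool_pos: [0.5376, -0.1288, 0.1533]
orientation: [0.077, -2.62, 0.021]
force: [3.7, 0.9, 5.0]
opening: 0.0257
gripper_force: 25.0
```

```bash
python3 ax.py b
```

```text
tool-frame TCP-mouth mm [  1.   -0.6 -20.5] F tool [-0.7  0.7 -6.2] T [ 0.18 -0.13 -0.1 ] turn err [-0.02  0.17 -0.03] open 0.02572813368150258 t 8.3
```

Contact (6 N along the axis, at the expected depth). Press slightly more, then see.

Emit:
{"op": "jog_arm", "data": {
  "rows": [
    [[0, 0, 0.005], [0, 0, 0]],
    [[0, 0, 0.007], [0, 0, 0]],
    [[0, 0, 0.007], [0, 0, 0]]
  ]
}}

```text
t: 8.6
tool_pos: [0.5376, -0.1288, 0.1532]
orientation: [0.077, -2.622, 0.022]
force: [4.4, 1.4, 10.6]
opening: 0.0257
gripper_force: 25.0
```

```bash
python3 ax.py b
```

```text
tool-frame TCP-mouth mm [  0.9  -0.6 -20.4] F tool [  1.3   1.1 -11.4] T [ 0.26  0.1  -0.14] turn err [-0.04  0.28 -0.04] open 0.025704642766790582 t 8.6
```

The probe is hard against the stop at the right depth. Release and back off along the axis.

Emit:
{"op": "jog_arm", "data": {
  "rows": [
    [[0, 0, -0.006], [0, 0, 0]],
    [[0, 0, -0.006], [0, 0, 0]],
    [[0, 0, -0.006], [0, 0, 0]],
    [[0, 0, -0.006], [0, 0, 0]],
    [[0, 0, -0.006], [0, 0, 0]]
  ],
  "hand": -0.2
}}

```text
t: 9.1
tool_pos: [0.5364, -0.1288, 0.1514]
orientation: [0.077, -2.617, 0.02]
force: [-0.2, -0.3, 0.6]
opening: 0.0551
gripper_force: 0.0
```

Emit:
{"op": "jog_arm", "data": {
  "rows": [
    [[0, 0, 0], [0, 0, 0]],
    [[0, 0, 0], [0, 0, 0]]
  ]
}}

```text
t: 9.3
tool_pos: [0.5366, -0.1288, 0.1517]
orientation: [0.076, -2.617, 0.02]
force: [0.0, 0.0, -0.5]
opening: 0.0554
gripper_force: 0.0
```

Emit:
{"op": "jog_arm", "data": {
  "rows": [
    [[0, 0, -0.1], [0, 0, 0]],
    [[0, 0, -0.25], [0, 0, 0]],
    [[0, 0, -0.4], [0, 0, 0]],
    [[0, 0, -0.55], [0, 0, 0]],
    [[0, 0, -0.6], [0, 0, 0]]
  ],
  "hand": -1
}}

```text
t: 9.8
tool_pos: [0.5982, -0.1253, 0.2589]
orientation: [0.077, -2.622, 0.022]
force: [1.0, -0.1, 1.4]
opening: 0.0906
gripper_force: 0.0
```

```bash
python3 ax.py b; python3 - <<'E'
from h import *
plan([((.55,.02,.30),Rv),((.50,.19,.27),Rr),((*PY[:2],.25),Rr),((*PY[:2],.139),Rr)])
E
```

```text
tool-frame TCP-mouth mm [   0.7   -0.9 -142.3] F tool [-0.1 -0.1 -1.7] T [ 0.05 -0.26  0.01] turn err [-0.05  0.29 -0.05] open 0.0905631036297249 t 9.8
pos [ 0.5982 -0.1253  0.2589] shift [ 0.274   0.7391 -0.0812] turn [-0.0007 -0.3302 -0.0004] F [ 1.  -0.1  1.4] open 0.0906 t 9.8
pos [0.55 0.02 0.3 ] shift [0.1994 0.8633 0.15  ] turn [ 0.     -0.     -0.1159] F [ 1.  -0.1  1.4] open 0.0906 t 9.8
pos [0.5  0.19 0.27] shift [-0.0526  0.4237  0.1   ] turn [ 0. -0. -0.] F [ 1.  -0.1  1.4] open 0.0906 t 9.8
pos [0.49   0.2748 0.25  ] shift [-0.    -0.     0.555] turn [ 0. -0. -0.] F [ 1.  -0.1  1.4] open 0.0906 t 9.8
```

Emit:
{"op": "jog_arm", "data": {
  "rows": [
    [[0.05, 0.1, -0.1], [0, -0.06, 0]],
    [[0.12, 0.3, -0.1], [0, -0.14, 0]],
    [[0.2, 0.5, -0.09], [0, -0.23, 0]],
    [[0.27, 0.7, -0.08], [0, -0.31, 0]],
    [[0.274, 0.739, -0.08], [0, -0.33, 0]]
  ]
}}

```text
t: 10.3
tool_pos: [0.5475, 0.0224, 0.2989]
orientation: [-0.094, 3.137, 0.002]
force: [-0.5, -0.6, 0.0]
opening: 0.0931
gripper_force: 0.0
```

Emit:
{"op": "jog_arm", "data": {
  "rows": [
    [[0.04, 0.2, 0.03], [0, 0, -0.03]],
    [[0.08, 0.4, 0.06], [0, 0, -0.06]],
    [[0.12, 0.6, 0.09], [0, 0, -0.09]],
    [[0.17, 0.8, 0.12], [0, 0, -0.116]],
    [[0.2, 0.863, 0.15], [0, 0, -0.116]]
  ]
}}

```text
t: 10.8
tool_pos: [0.497, 0.1931, 0.2671]
orientation: [0.383, -3.114, -0.002]
force: [-0.6, 0.3, 0.1]
opening: 0.0927
gripper_force: 0.0
```

Emit:
{"op": "jog_arm", "data": {
  "rows": [
    [[-0.03, 0.2, 0.05], [0, 0, 0]],
    [[-0.052, 0.4, 0.1], [0, 0, 0]],
    [[-0.052, 0.424, 0.1], [0, 0, 0]],
    [[-0.052, 0.424, 0.1], [0, 0, 0]]
  ]
}}

```text
t: 11.2
tool_pos: [0.4876, 0.2751, 0.2467]
orientation: [0.379, -3.113, 0.001]
force: [1.1, -0.8, 0.4]
opening: 0.0929
gripper_force: 0.0
```

```bash
python3 - <<'E'
from h import *
import cv2
plan([((*PY[:2],.25),Rr),((*PY[:2],.139),Rr)])
z=lambda im,x0,y0,w,h,k:cv2.resize(im[y0:y0+h,x0:x0+w],None,fx=k,fy=k,interpolation=cv2.INTER_CUBIC)
s=imaging.read_camera("scene")["frame"];t=imaging.read_camera("top")["frame"]
cv2.imwrite("pics/y0.png",np.hstack([z(s,190,160,200,200,2),z(t,285,170,100,100,4)])[:,:,::-1])
E
```

```text
pos [0.4876 0.2751 0.2467] shift [-0.0112 -0.0042 -0.0164] turn [ 0.0001 -0.0036  0.0009] F [ 1.1 -0.8  0.4] open 0.0929 t 11.2
pos [0.49   0.2748 0.25  ] shift [-0.    -0.     0.555] turn [ 0. -0. -0.] F [ 1.1 -0.8  0.4] open 0.0929 t 11.2
```

View pics/y0.png

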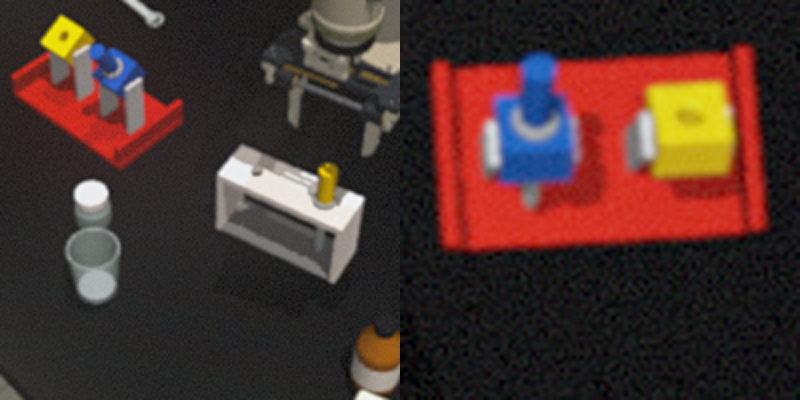

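The blue probe is seated, with its collar flat on the block at (535,120) and its tip showing below at (530,195). Now the yellow grasp.

Emit:
{"op": "jog_arm", "data": {
  "rows": [
    [[-0.011, -0.004, 0.15], [0, -0.0036, 0]],
    [[-0.011, -0.004, 0.3], [0, -0.0036, 0]],
    [[-0.011, -0.004, 0.45], [0, -0.0036, 0]],
    [[-0.011, -0.004, 0.538], [0, -0.0036, 0]],
    [[-0.011, -0.004, 0.538], [0, -0.0036, 0]]
  ]
}}

```text
t: 11.8
tool_pos: [0.4886, 0.272, 0.1368]
orientation: [0.373, -3.116, 0.001]
force: [0.3, 0.2, -0.3]
opening: 0.0926
gripper_force: 0.0
```

Emit:
{"op": "jog_arm", "data": {
  "rows": [
    [[0, 0, 0], [0, 0, 0]],
    [[0, 0, 0], [0, 0, 0]],
    [[0, 0, 0], [0, 0, 0]],
    [[0, 0, 0], [0, 0, 0]],
    [[0, 0, 0], [0, 0, 0]]
  ],
  "hand": 1,
  "squeeze": 25
}}

```text
t: 12.3
tool_pos: [0.4902, 0.2746, 0.1403]
orientation: [-0.377, 3.117, 0.002]
force: [1.2, -0.1, -0.3]
opening: 0.0575
gripper_force: 0.0
```

Emit:
{"op": "jog_arm", "data": {
  "rows": [
    [[0, 0, 0], [0, 0, 0]],
    [[0, 0, 0], [0, 0, 0]],
    [[0, 0, 0], [0, 0, 0]],
    [[0, 0, 0], [0, 0, 0]],
    [[0, 0, 0], [0, 0, 0]]
  ]
}}

```text
t: 12.8
tool_pos: [0.4897, 0.2749, 0.1395]
orientation: [-0.377, 3.118, 0.003]
force: [-0.1, 2.9, -1.1]
opening: 0.0259
gripper_force: 25.0
```

Emit:
{"op": "jog_arm", "data": {
  "rows": [
    [[0, 0, -0.1], [0, 0, 0]],
    [[0, 0, -0.3], [0, 0, 0]],
    [[0, 0, -0.5], [0, 0, 0]],
    [[0, 0, -0.7], [0, 0, 0]],
    [[0, 0, -0.95], [0, 0, 0]]
  ]
}}

```text
t: 13.3
tool_pos: [0.4888, 0.2737, 0.3293]
orientation: [0.377, -3.117, 0.001]
force: [1.4, -1.0, -1.4]
opening: 0.0259
gripper_force: 25.0
```

```bash
python3 - <<'E'
from h import *
pre=MY+AX*(.025+.130)
plan([((.53,.12,.37),Rr),((.57,-.05,.37),Rv),((.62,-.16,.35),Rs),((pre+[0,0,.05]),Rs),(pre,Rs)])
E
```

```text
pos [0.4888 0.2737 0.3293] shift [-0.0165 -0.7954 -0.2034] turn [-0.0001 -0.0015 -0.0002] F [ 1.4 -1.  -1.4] open 0.0259 t 13.3
pos [0.53 0.12 0.37] shift [ 0.0087 -0.8732 -0.    ] turn [ 0.     -0.      0.1159] F [ 1.4 -1.  -1.4] open 0.0259 t 13.3
pos [ 0.57 -0.05  0.37] shift [-0.2171 -0.5638  0.1   ] turn [-0.      0.3333  0.    ] F [ 1.4 -1.  -1.4] open 0.0259 t 13.3
pos [ 0.62 -0.16  0.35] shift [-0.0233 -0.4187  0.1642] turn [ 0. -0.  0.] F [ 1.4 -1.  -1.4] open 0.0259 t 13.3
pos [ 0.6126 -0.2443  0.3192] shift [-0.125  -0.      0.2165] turn [ 0. -0.  0.] F [ 1.4 -1.  -1.4] open 0.0259 t 13.3
```

Emit:
{"op": "jog_arm", "data": {
  "rows": [
    [[-0.005, -0.15, -0.05], [0, 0, 0]],
    [[-0.01, -0.35, -0.1], [0, 0, 0]],
    [[-0.015, -0.55, -0.15], [0, 0, 0]],
    [[-0.016, -0.75, -0.2], [0, -0.001, 0]],
    [[-0.016, -0.795, -0.203], [0, -0.001, 0]]
  ]
}}

```text
t: 13.8
tool_pos: [0.5318, 0.1169, 0.3713]
orientation: [-0.371, 3.115, -0.001]
force: [-0.7, 0.6, -0.4]
opening: 0.0256
gripper_force: 25.0
```

Emit:
{"op": "jog_arm", "data": {
  "rows": [
    [[0, -0.2, 0], [0, 0, 0.03]],
    [[0, -0.4, 0], [0, 0, 0.06]],
    [[0.009, -0.6, 0], [0, 0, 0.09]],
    [[0.009, -0.8, 0], [0, 0, 0.116]],
    [[0.009, -0.873, 0], [0, 0, 0.116]]
  ]
}}

```text
t: 14.3
tool_pos: [0.5707, -0.0524, 0.3688]
orientation: [-0.086, 3.14, 0.001]
force: [-0.2, 0.3, -2.0]
opening: 0.0261
gripper_force: 25.0
```

Emit:
{"op": "jog_arm", "data": {
  "rows": [
    [[-0.05, -0.12, 0.02], [0, 0.07, 0]],
    [[-0.1, -0.25, 0.04], [0, 0.14, 0]],
    [[-0.15, -0.4, 0.07], [0, 0.22, 0]],
    [[-0.19, -0.5, 0.09], [0, 0.29, 0]],
    [[-0.217, -0.564, 0.1], [0, 0.333, 0]]
  ]
}}

```text
t: 14.8
tool_pos: [0.6208, -0.1595, 0.3483]
orientation: [0.078, -2.615, 0.018]
force: [1.7, 0.1, -1.3]
opening: 0.0255
gripper_force: 25.0
```

Emit:
{"op": "jog_arm", "data": {
  "rows": [
    [[-0.01, -0.15, 0.05], [0, 0, 0]],
    [[-0.02, -0.3, 0.1], [0, 0, 0]],
    [[-0.023, -0.419, 0.164], [0, 0, 0]],
    [[-0.023, -0.419, 0.164], [0, 0, 0]],
    [[-0.023, -0.419, 0.164], [0, 0, 0]]
  ]
}}

```text
t: 15.3
tool_pos: [0.6127, -0.2436, 0.3191]
orientation: [0.077, -2.62, 0.018]
force: [-0.4, 0.2, -0.6]
opening: 0.0255
gripper_force: 25.0
```

```bash
python3 ax.py y; python3 - <<'E'
from h import *
plan([(MY+AX*.140+Rs.apply([.0025,0,0]),Rs)])
E
```

```text
tool-frame TCP-mouth mm [  24.1    1.1 -198.4] F tool [0.  0.2 0.7] T [ 0.07 -0.31 -0.02] turn err [ 0.12  0.18 -0.  ] open 0.025479051198153285 t 15.3
pos [ 0.6127 -0.2436  0.3191] shift [-0.1104 -0.004   0.2918] turn [ 0.0013  0.002  -0.    ] F [-0.4  0.2 -0.6] open 0.0255 t 15.3
```

Emit:
{"op": "jog_arm", "data": {
  "rows": [
    [[-0.04, -0.004, 0.08], [0, 0.002, 0]],
    [[-0.08, -0.004, 0.15], [0, 0.002, 0]],
    [[-0.115, -0.004, 0.24], [0, 0.002, 0]],
    [[-0.115, -0.004, 0.29], [0, 0.002, 0]],
    [[-0.115, -0.004, 0.29], [0, 0.002, 0]]
  ]
}}

```text
t: 15.8
tool_pos: [0.6039, -0.2433, 0.2572]
orientation: [0.08, -2.616, 0.018]
force: [0.5, 0.2, -2.1]
opening: 0.0257
gripper_force: 25.0
```

```bash
python3 look.py scene y1 165 110 .1295; python3 ax.py y
```

```text
tip,collar px in crop [[334.5, 396.2], [239.6, 304.4]] mouths [[494.8, 506.2], [340.8, 406.9]]
tool-frame TCP-mouth mm [   1.6    1.3 -141.5] F tool [-1.   0.7  0.3] T [ 0.05 -0.38 -0.01] turn err [0.04 0.04 0.09] open 0.02570849096826599 t 15.85
```

View pics/y1.png

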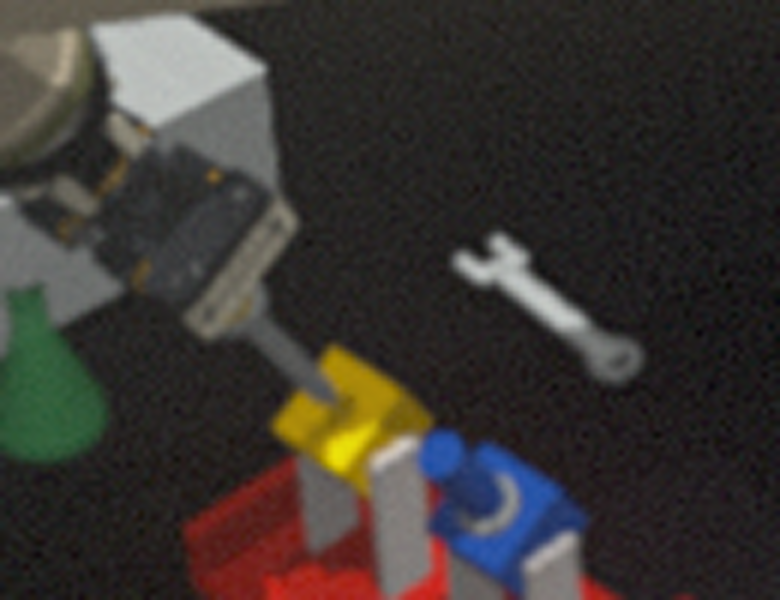

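The tip is at (332,397), within about 1 mm of the prediction (334,396) and lined up with the yellow mouth at (341,407). Insert.

Emit:
{"op": "jog_arm", "data": {
  "rows": [
    [[0, -0.006, 0.03], [0, 0, 0]],
    [[0, -0.006, 0.06], [0, 0, 0]],
    [[0, -0.006, 0.09], [0, 0, 0]],
    [[0, -0.006, 0.115], [0, 0, 0]],
    [[0, -0.006, 0.115], [0, 0, 0]]
  ]
}}

```text
t: 16.35
tool_pos: [0.5922, -0.2468, 0.2364]
orientation: [0.077, -2.616, 0.018]
force: [0.1, -0.0, -1.5]
opening: 0.0255
gripper_force: 25.0
```

```bash
python3 ax.py y
```

```text
tool-frame TCP-mouth mm [   1.4   -1.  -116.4] F tool [-0.9 -0.   1.2] T [ 0.   -0.38  0.01] turn err [ 0.12 -0.07  0.02] open 0.025539480070192556 t 16.35
```

Emit:
{"op": "jog_arm", "data": {
  "rows": [
    [[0, 0.004, 0.03], [0, 0, 0]],
    [[0, 0.004, 0.06], [0, 0, 0]],
    [[0, 0.004, 0.09], [0, 0, 0]],
    [[0, 0.004, 0.12], [0, 0, 0]],
    [[0, 0.004, 0.12], [0, 0, 0]]
  ]
}}

```text
t: 16.85
tool_pos: [0.5801, -0.2467, 0.2154]
orientation: [0.077, -2.616, 0.018]
force: [0.1, 0.0, -1.5]
opening: 0.0256
gripper_force: 25.0
```

```bash
python3 ax.py y
```

```text
tool-frame TCP-mouth mm [  1.4  -0.2 -92.1] F tool [-0.8  0.   1.3] T [ 0.07 -0.36 -0.02] turn err [ 0.12 -0.08  0.02] open 0.02560962563278211 t 16.85
```

Emit:
{"op": "jog_arm", "data": {
  "rows": [
    [[0, 0, 0.03], [0, 0, 0]],
    [[0, 0, 0.06], [0, 0, 0]],
    [[0, 0, 0.1], [0, 0, 0]],
    [[0, 0, 0.14], [0, 0, 0]],
    [[0, 0, 0.17], [0, 0, 0]]
  ]
}}

```text
t: 17.35
tool_pos: [0.5633, -0.2476, 0.1861]
orientation: [0.077, -2.616, 0.018]
force: [-0.2, -0.1, -1.5]
opening: 0.0257
gripper_force: 25.0
```

```bash
python3 ax.py y
```

```text
tool-frame TCP-mouth mm [  1.3  -0.3 -58.3] F tool [-0.5 -0.1  1.4] T [ 0.06 -0.34 -0.04] turn err [ 0.1  -0.03  0.02] open 0.02574902975545407 t 17.35
```

Emit:
{"op": "jog_arm", "data": {
  "rows": [
    [[0, 0, 0.04], [0, 0, 0]],
    [[0, 0, 0.08], [0, 0, 0]],
    [[0, 0, 0.12], [0, 0, 0]],
    [[0, 0, 0.15], [0, 0, 0]],
    [[0, 0, 0.165], [0, 0, 0]]
  ]
}}

```text
t: 17.85
tool_pos: [0.5469, -0.2485, 0.1577]
orientation: [0.077, -2.616, 0.018]
force: [-0.1, -0.1, -1.0]
opening: 0.026
gripper_force: 25.0
```

```bash
python3 ax.py y
```

```text
tool-frame TCP-mouth mm [  1.3  -0.3 -25.5] F tool [-0.4 -0.1  0.9] T [ 0.08 -0.43 -0.06] turn err [ 0.1  -0.03  0.02] open 0.026037642771214384 t 17.85
```

Emit:
{"op": "jog_arm", "data": {
  "rows": [
    [[0, 0, 0.007], [0, 0, 0]],
    [[0, 0, 0.014], [0, 0, 0]],
    [[0, 0, 0.021], [0, 0, 0]],
    [[0, 0, 0.028], [0, 0, 0]],
    [[0, 0, 0.03], [0, 0, 0]]
  ]
}}

```text
t: 18.35
tool_pos: [0.5445, -0.2488, 0.1533]
orientation: [0.077, -2.617, 0.019]
force: [0.9, 0.2, 1.0]
opening: 0.0257
gripper_force: 25.0
```

```bash
python3 ax.py y
```

```text
tool-frame TCP-mouth mm [  1.1  -0.4 -20.5] F tool [-0.3  0.1 -1.4] T [ 0.02 -0.35  0.01] turn err [0.07 0.02 0.01] open 0.025716693228156177 t 18.35
```

Emit:
{"op": "jog_arm", "data": {
  "rows": [
    [[0, 0, 0.005], [0, 0, 0]],
    [[0, 0, 0.01], [0, 0, 0]],
    [[0, 0, 0.012], [0, 0, 0]],
    [[0, 0, 0.012], [0, 0, 0]]
  ]
}}

```text
t: 18.75
tool_pos: [0.5445, -0.2488, 0.1532]
orientation: [0.077, -2.62, 0.02]
force: [3.9, 1.9, 8.0]
opening: 0.0255
gripper_force: 25.0
```

```bash
python3 ax.py y
```

```text
tool-frame TCP-mouth mm [  1.   -0.4 -20.4] F tool [ 0.5  1.6 -8.9] T [ 0.28 -0.07 -0.14] turn err [0.01 0.2  0.  ] open 0.02553034294118666 t 18.75
```

The yellow probe is at its hard stop at the same depth. Release, back off and check.

Emit:
{"op": "jog_arm", "data": {
  "rows": [
    [[0, 0, -0.008], [0, 0, 0]],
    [[0, 0, -0.008], [0, 0, 0]],
    [[0, 0, -0.008], [0, 0, 0]],
    [[0, 0, -0.008], [0, 0, 0]],
    [[0, 0, -0.008], [0, 0, 0]]
  ],
  "hand": -0.2
}}

```text
t: 19.25
tool_pos: [0.5438, -0.2488, 0.1523]
orientation: [0.077, -2.617, 0.018]
force: [0.1, 0.1, -0.5]
opening: 0.0551
gripper_force: 0.0
```

Emit:
{"op": "jog_arm", "data": {
  "rows": [
    [[0, 0, 0], [0, 0, 0]],
    [[0, 0, 0], [0, 0, 0]]
  ]
}}

```text
t: 19.45
tool_pos: [0.544, -0.2488, 0.1525]
orientation: [0.077, -2.617, 0.019]
force: [1.1, -0.1, 0.3]
opening: 0.0558
gripper_force: 0.0
```

Emit:
{"op": "jog_arm", "data": {
  "rows": [
    [[0, 0, -0.15], [0, 0, 0]],
    [[0, 0, -0.35], [0, 0, 0]],
    [[0, 0, -0.55], [0, 0, 0]],
    [[0, 0, -0.75], [0, 0, 0]],
    [[0, 0, -0.9], [0, 0, 0]]
  ]
}}

```text
t: 19.95
tool_pos: [0.6338, -0.2436, 0.3101]
orientation: [0.077, -2.62, 0.02]
force: [1.6, -0.4, 1.0]
opening: 0.056
gripper_force: 0.0
```

Emit:
{"op": "jog_arm", "data": {
  "rows": [
    [[0, 0.2, -0.1], [0, 0, 0]],
    [[0, 0.4, -0.1], [0, 0, 0]],
    [[0, 0.6, -0.1], [0, 0, 0]],
    [[0, 0.8, -0.1], [0, 0, 0]],
    [[0, 1, -0.1], [0, 0, 0]]
  ]
}}

```text
t: 20.45
tool_pos: [0.6311, -0.0422, 0.3244]
orientation: [0.077, -2.617, 0.019]
force: [0.0, -0.2, 0.3]
opening: 0.0558
gripper_force: 0.0
```

Emit:
{"op": "jog_arm", "data": {
  "rows": [
    [[0, 0.2, 0], [0, 0, 0]],
    [[0, 0.4, 0], [0, 0, 0]],
    [[0, 0.6, 0], [0, 0, 0]],
    [[0, 0.6, 0], [0, 0, 0]],
    [[0, 0.6, 0], [0, 0, 0]]
  ]
}}

```text
t: 20.95
tool_pos: [0.6242, 0.077, 0.3246]
orientation: [0.08, -2.617, 0.02]
force: [0.7, -0.8, -0.4]
opening: 0.0556
gripper_force: 0.0
```

```bash
python3 - <<'E'
from h import *
import cv2
z=lambda im,x0,y0,w,h,k:cv2.resize(im[y0:y0+h,x0:x0+w],None,fx=k,fy=k,interpolation=cv2.INTER_CUBIC)
s=imaging.read_camera("scene")["frame"];t=imaging.read_camera("top")["frame"]
cv2.imwrite("pics/end.png",np.hstack([z(s,185,155,100,100,4),z(t,285,160,100,100,4)])[:,:,::-1])
E
```

```text
(no output)
```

View pics/end.png

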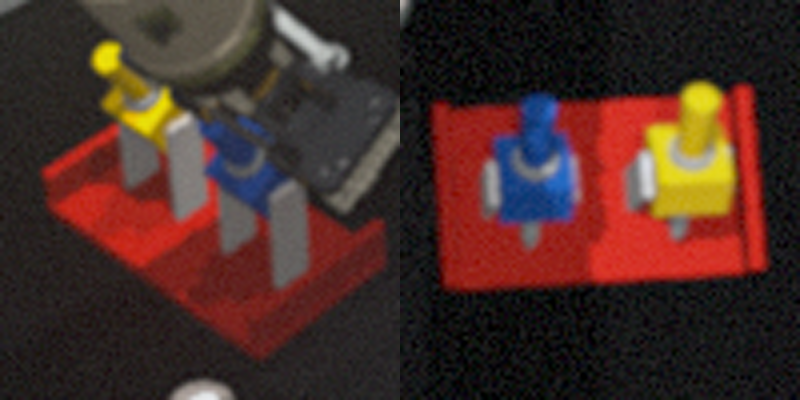

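Both collars are flush on their blocks (top view: blue (535,160), yellow (693,152)), with the tips showing below at (530,235) and (680,228). The arm is clear, so I'm handing in.

```bash
python3 -c "
from plant import robot
print(robot.close_job())"
```

```text
the job is handed in; nothing more can be done
None
```

I moved both probes into the guides of their own colour and lowered each until its collar sat home on the block, then handed the job in at about 21 s with the arm clear; the hand-in gave no verdict.

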